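# Close the nesting canister with its twist cap

### The job

The small wooden canister already stands inside the lower shell of the bigger one. Choose the cap tall enough to cover it (not the flat one), lower it over the small canister onto the lower shell with its two ears clear of the two steel clips, then twist it clockwise, seen from above, until its ears are fully under the clips and its grip bar lines up with them. Keep the small canister standing inside and leave the flat cap where it is.

Things in the scene. Friction and masses are not known exactly. Their poses are not given: they have to be found in the camera images.
- tall_cap_center (a point): Centre, half-way up, of the loose tall wooden cap, 97 mm high, 160 g, open below; skirt 88 mm across, inside 80 mm wide, 62 mm deep. z up. Hold it by the bar on top: 50 mm long along x, 16 thick along y, from 18.5 to 48.5 mm above this point. At its foot (48.5 mm below) two steel ears, 20 wide, 8 thick, reach 60 mm along +x and -x. A half turn makes no difference.
- lower_shell: Fixed wooden pot, 92 mm across; origin on its axis at the worktop, z up. Cap's rim rests on its shoulder, 48 mm up (4 mm side play); tapered neck to 66 mm. Steel clips at +x and -x, 52 to 72 mm out, roof from 62 to 70 mm up, stop at the clockwise end. Cap enters with its x 30 to 90 deg counter-clockwise of this x (55 is best); locked with both x in line, stop about 5 deg beyond.
- small_canister_center (a point): Centre, half-way up, of the small closed wooden canister, 48 mm across, 95 mm high, loose. It stands upright in the lower shell on a floor 8 mm above the worktop, so its top is 103 mm above the worktop; up to 4 mm of play sideways.
- flat_cap_center (a point): Centre, half-way up, of the flat cap, a bystander: like the tall cap in width, ears and bar but only 59 mm high and 24 mm deep inside, too shallow to cover the small canister. The two caps may change places.
Mind the look-alikes: they are no part of the job. What is shaped like the part that bears tall_cap_center but turquoise or yellow is not meant.

How it is judged:
By the outcome, as a careful person would: the job done as asked, in the order asked, and still so for the second after the job is handed in, with the robot touching nothing.
It also fails if it takes over 42 s, if anything falls off the work surface, if the arm or the gripper's body presses on something with over 40 N, if the wrist force passes 120 N, or if a joint passes its speed limit or range.

### The arm

A 6-joint arm with a two-finger parallel gripper is mounted at the origin on a cart in front of the work surface, level with it; the furniture and walls round the work are solid. World frame = base frame: x ahead of the robot, y to its left, z up, the work surface at z = 0. Lengths are in m, angles in degrees, forces in N, time in s.
With the tool pointing down it reaches from about 0.375 to 0.9 m from the base axis. Payload 3.1 kg.
Tool frame: the origin (TCP) lies on the centre line of the jaws, within the pads' length; the fingertips stand 25 mm ahead of it and the grasp point (between the pads) lies 6 mm ahead of it; y points along the fingers, x is the direction in which the jaws open and shut, and the axes are right-handed (so a half turn about y gives the same grasp; the last joint's range is limited). The gripper opens to 87 mm and grips with 3 to 60 N. Pads are 19 mm wide; open, the fingers measure 117 mm over their backs; the gripper's body (75 mm by 190 mm) begins 51 mm behind the grasp point.
Start: joints at [63.627, 30.224, 82.088, -0, 67.689, -10.227], TCP at [0.174, 0.6, 0.248] pointing down, gripper open.
Joint ranges: [-176.69, 176.69], [-43.24, 126.21], [12.49, 139.97], [-82, 262], [0, 151.66], [-163.58, 163.58]. Speed limits (degrees/s): [159.86, 159.86, 180, 180, 180, 180].

### API

Orientations are given as a 3x3 rotation matrix whose columns are the frame's x, y, z axes.
In Python, from rig import * gives the robot as it stands.
- The arm moves only by the tool play_rows, never from a script. Its argument "commands" is a list of rows, each a list of 2 entries, a list of its own where there are three numbers: the shift along the world's x, y, z in m, then the turn, a rotation vector about the world's x, y, z in rad. A call has 1 to 10 rows; each row is the pose to reach, as a shift and turn from the pose commanded when the call began; what a row does not reach only later rows make up. A row lasts 1/8 s, in which the tool goes at most 62.5 mm and 10.7 degrees, less where a joint would pass 70% of its speed; a pose out of reach is approached as far as the arm can. A call with a gripper value outside its range is refused whole. "gripper" is the finger opening in m, from 0 to 0.087, set as the call begins (left out, the last holds). The fingers move at their own pace and stop on an object; the grip force is fixed at half the most. Time passes only in rows, so rows that repeat a pose let the fingers close. It gives the time, the measured TCP pose, the force and the opening at its end, in the units of the state.
- read_state(): the state, without advancing time (a new reading comes with each control period).
- capture(name): name is "scene" or "top" or "wrist"; returns a dict with "frame" (384x512x3 uint8, red, green, blue), "depth" (384x512 float32, m along the optical axis (not along the pixel's ray), 0 where there is no reading), "mtx" (3x3 intrinsics, pixels), "dist_coeffs" ([k1, k2, p1, p2, k3] as OpenCV has them; the pictures are not rectified), "cam_to_world" (4x4, takes a point from camera to world coordinates); the wrist camera has in their place "hand_eye" (4x4, takes a point from camera to tool coordinates, whose origin is the TCP and whose axes are the tool frame's). Camera axes: x right, y down, z forward; pixel columns grow to the right and rows downward; lengths in m; the calibration is good to about 2 mm. A picture is of the moment at which its call begins: read the wrist's pose just before it.
- hand_in(): hands the job in, once; it reports no verdict.
The state is a dict: "time_s": time; "joint_positions": joint angles; "qvel": joint speeds; "tau": joint torques, N m; "position": TCP position; "tcp_rot": TCP orientation; "force": force on the tool from outside, world axes, zero at the start; "moment": the same for the moment, N m; "opening": opening from 0.0 (shut) to 1.0 (fully open).
Only numpy, scipy, OpenCV 4.12 (cv2) and the standard library are available. Lean on these libraries where they do the work, as an engineer would, in place of code of your own. Each camera call takes 0.05 s, during which the arm holds its last target. There are 200 camera calls.

## Working session

There is one attempt and no reset: what is moved stays moved. The work goes in short steps, Python scripts to look and compute and a tool call to move; the robot and the scene stay as the last step left them, time stands still between calls to the robot, and variables do not carry over. Pictures are saved under pics/ and viewed, about 8 in all and at most 12, crops included, and the job is handed in when it is done.

Besides the shell and the picture viewer there is one more tool, called after "Request:" as a command line: name --argument value ..., lists and objects as JSON in quotes. play_rows: Moves the arm, as the interface text tells. Its arguments: {"type":"object","properties":{"commands":{"type":"array"},"gripper":{"type":"number"}},"required":["commands"]}

```bash
mkdir -p pics; cat > h.py <<'E'
from rig import *
import numpy as np, cv2
def snap(name,fn=None):
    s=read_state(); c=capture(name)
    if name=="wrist":
        T=np.eye(4);T[:3,:3]=np.array(s["tcp_rot"]);T[:3,3]=s["position"]
        c["cam_to_world"]=T@np.array(c["hand_eye"])
    if fn: cv2.imwrite("pics/"+fn,c["frame"][:,:,::-1])
    return c
def cloud(c):
    d=c["depth"];h,w=d.shape
    u,v=np.meshgrid(np.arange(w),np.arange(h))
    p=cv2.undistortPoints(np.stack([u,v],-1).reshape(-1,1,2).astype(np.float64),np.array(c["mtx"]),np.array(c["dist_coeffs"])).reshape(h,w,2)
    P=np.dstack([p[...,0]*d,p[...,1]*d,d])
    M=np.array(c["cam_to_world"]);W=P@M[:3,:3].T+M[:3,3]
    W[d==0]=np.nan
    return W
E
python3 - <<'E'
from h import *
a=snap("scene");b=snap("top")
cv2.imwrite("pics/1.png",np.vstack([a["frame"],b["frame"]])[:,:,::-1][:, :])
import pickle;pickle.dump((a,b),open("ab.pkl","wb"))
i=np.hstack([a["frame"],b["frame"]])[:,:,::-1]
cv2.imwrite("pics/1.png",cv2.resize(i,(800,300)))
cv2.imwrite("pics/top.png",b["frame"][:,:,::-1]);cv2.imwrite("pics/scene.png",a["frame"][:,:,::-1])
print(read_state())
E
```

```text
{'time_s': 0.1, 'joint_positions': array([ 6.36275085e+01,  3.02747306e+01,  8.21485891e+01,  1.13623589e-04,
        6.76907345e+01, -1.02273913e+01]), 'qvel': array([ 0.08070717, -0.14289377, -0.14192259,  0.01447425,  0.01190061,
       -0.03698762]), 'tau': array([ 1.77210090e-04, -4.40984166e+01, -1.77149856e+01,  6.34724647e-02,
        5.33563877e-02, -5.64312654e-05]), 'position': array([0.1734896 , 0.5998    , 0.24666028]), 'tcp_rot': array([[ 2.78070698e-01, -8.85886811e-04, -9.60560202e-01],
       [ 9.60558614e-01, -1.78263063e-03,  2.78071883e-01],
       [-1.95866426e-03, -9.99998019e-01,  3.55248862e-04]]), 'force': array([ 0.59421586, -1.05161332,  0.21426008]), 'moment': array([-0.05430397, -0.05474166,  0.02515479]), 'opening': 0.9991345674271657}
```

View pics/top.png

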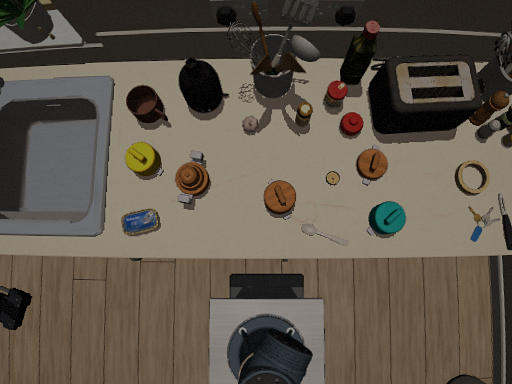

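View pics/scene.png

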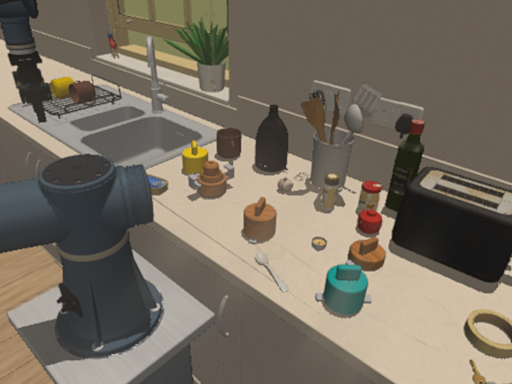

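The top view shows the lower shell with its two clips at (192,178), one brown cap at (280,196) and another at (372,164). In the scene view the first is clearly the tall one, at (260,220), and the flat one is at (367,253).

```bash
python3 - <<'E'
from h import *
import pickle
a,b=pickle.load(open("ab.pkl","rb"))
W=cloud(b);V=cloud(a).reshape(-1,3)
print(np.nanmedian(W[120:240:,215:260,2]))
def region(n,px,r=0.075):
    u,v=px;c=np.nanmedian(W[v-3:v+4,u-3:u+4].reshape(-1,3),0)
    print(n,"seed",c.round(4))
    for nm,Q in(("top",W.reshape(-1,3)),("scene",V)):
        q=Q[np.hypot(*(Q[:,:2]-c[:2]).T)<r]; q=q[q[:,2]>0.005]
        print(nm,len(q),"zmax",np.percentile(q[:,2],[90,97,99]).round(4))
        for lo in np.arange(.0,.13,.01):
            s=q[(q[:,2]>lo)&(q[:,2]<=lo+.01)]
            if len(s)>5:
                (x,y),(w,h),an=cv2.minAreaRect((s[:,:2]*1000).astype(np.float32)); print(" z%.2f n%d  c %.0f %.0f size %.0f %.0f ang %.0f"%(lo,len(s),x,y,w,h,an), s.mean(0).round(3))
region("tall",(280,196));region("flat",(372,164));region("shell",(192,176),.09)
E
```

```text
0.0014122611381308658
tall seed [ 0.4244 -0.0384  0.0973]
top 958 zmax [0.0945 0.0989 0.1002]
 z0.00 n73  c 423 -39 size 127 133 ang 86 [ 0.413 -0.036  0.007]
 z0.01 n34  c 428 -25 size 114 70 ang 11 [ 0.407 -0.039  0.012]
 z0.02 n10  c 392 -38 size 61 12 ang 89 [ 0.391 -0.035  0.026]
 z0.03 n9  c 393 -29 size 59 11 ang 76 [ 0.39  -0.029  0.035]
 z0.04 n9  c 396 -26 size 69 16 ang 71 [ 0.398 -0.023  0.045]
 z0.05 n10  c 397 -27 size 71 19 ang 72 [ 0.392 -0.03   0.056]
 z0.06 n597  c 430 -38 size 84 88 ang 90 [ 0.427 -0.038  0.067]
 z0.07 n95  c 430 -36 size 76 68 ang 11 [ 0.432 -0.037  0.071]
 z0.08 n7  c 423 -33 size 45 8 ang 35 [ 0.419 -0.035  0.085]
 z0.09 n103  c 430 -37 size 50 15 ang 24 [ 0.429 -0.037  0.097]
 z0.10 n11  c 427 -39 size 40 7 ang 26 [ 0.424 -0.041  0.101]
scene 1132 zmax [0.076  0.0954 0.0969]
 z0.00 n79  c 397 -62 size 45 81 ang 38 [ 0.394 -0.062  0.007]
 z0.01 n100  c 404 -57 size 40 83 ang 38 [ 0.402 -0.059  0.015]
 z0.02 n98  c 410 -57 size 40 86 ang 46 [ 0.402 -0.06   0.025]
 z0.03 n98  c 409 -56 size 38 85 ang 41 [ 0.401 -0.06   0.035]
 z0.04 n106  c 407 -5
[... 2058 characters left out ...]
 1057 zmax [0.0872 0.0963 0.0979]
 z0.00 n29  c 462 182 size 31 84 ang 53 [0.457 0.181 0.008]
 z0.01 n81  c 460 185 size 31 87 ang 43 [0.458 0.179 0.015]
 z0.02 n75  c 475 181 size 39 92 ang 70 [0.46  0.177 0.025]
 z0.03 n127  c 477 190 size 60 144 ang 76 [0.461 0.188 0.036]
 z0.04 n233  c 479 201 size 85 145 ang 58 [0.47  0.192 0.045]
 z0.05 n118  c 477 198 size 55 146 ang 59 [0.471 0.192 0.055]
 z0.06 n201  c 481 203 size 61 146 ang 66 [0.475 0.199 0.066]
 z0.07 n50  c 477 199 size 34 130 ang 74 [0.47  0.196 0.074]
 z0.08 n50  c 474 196 size 23 46 ang 55 [0.472 0.195 0.085]
 z0.09 n87  c 480 205 size 35 42 ang 58 [0.477 0.203 0.095]
 z0.10 n6  c 480 206 size 12 6 ang 47 [0.481 0.207 0.102]
```

Request:
play_rows --commands '[[[0.05, -0.05, 0.03], [0, 0, 0.1]], [[0.08, -0.1, 0.06], [0, 0, 0.2]], [[0.24, -0.4, 0.1], [0, 0, 0.7]], [[0.24, -0.4, 0.1], [0, 0, 0.7]], [[0.24, -0.4, 0.1], [0, 0, 0.7]], [[0.24, -0.4, 0.1], [0, 0, 0.7]], [[0.24, -0.4, 0.1], [0, 0, 0.7]], [[0.24, -0.4, 0.1], [0, 0, 0.7]], [[0.24, -0.4, 0.1], [0, 0, 0.7]], [[0.24, -0.4, 0.1], [0, 0, 0.7]]]' --gripper 0.06

```text
time_s: 1.35
position: [0.4133, 0.2003, 0.3471]
tcp_rot: [[-0.405, -0.001, -0.914], [0.914, 0.0, -0.405], [0.001, -1.0, 0.001]]
force: [-0.8, -0.9, 0.2]
opening: 0.692
```

```bash
python3 - <<'E'
from h import *
c=snap("wrist","w1.png");s=read_state()
print(s["time_s"],s["position"],s["tcp_rot"],s["joint_positions"],np.array(c["hand_eye"]).round(3))
import pickle;pickle.dump(c,open("w1.pkl","wb"))
E
```

```text
1.4 [0.41290715 0.20089135 0.34710089] [[-4.06599367e-01 -1.50478409e-03 -9.13605325e-01]
 [ 9.13606185e-01  2.41488065e-04 -4.06600147e-01]
 [ 8.32470216e-04 -9.99998839e-01  1.27659116e-03]] [ 1.19356598e+01  1.03503980e+01  9.68905130e+01  3.28294016e-02
  7.28405840e+01 -1.02065478e+02] [[ 1.    -0.     0.001 -0.   ]
 [-0.001 -0.27   0.963 -0.137]
 [ 0.    -0.963 -0.27   0.073]
 [ 0.     0.     0.     1.   ]]
```

View pics/w1.png

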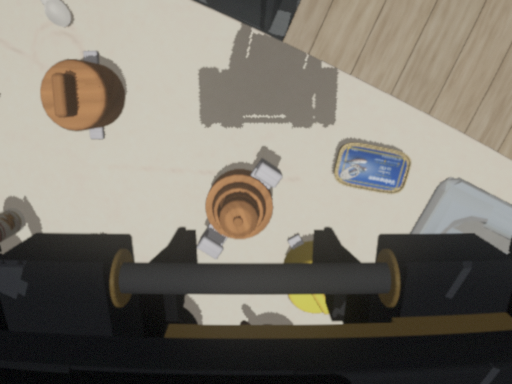

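The wrist view shows the shell at (239,205) with clips at (266,174) and (212,243). The tall cap is at (75,95), with ears at (91,57) and (96,132).

```bash
cat >> h.py <<'E'
def segs(c,box,zlo,zhi,steel=None):
    W=cloud(c);u0,v0,u1,v1=box
    m=np.zeros(W.shape[:2],bool);m[v0:v1,u0:u1]=1
    m&=(W[...,2]>zlo)&(W[...,2]<zhi)
    if steel is not None:
        f=c["frame"].astype(int);sat=f[...,0]-f[...,2]
        m&=(sat<25) if steel else (sat>=25)
    n,l,st,ce=cv2.connectedComponentsWithStats(m.astype(np.uint8))
    for i in range(1,n):
        if st[i,4]>=15:
            q=W[l==i];(x,y),(w,h),an=cv2.minAreaRect((q[:,:2]*1000).astype(np.float32))
            if w<h:an-=90
            print(" n%d px(%.0f,%.0f) rect c(%.1f,%.1f) %.0fx%.0f long@%.1f mean"%(st[i,4],*ce[i],x,y,max(w,h),min(w,h),an),(q.mean(0)*1000).round(1))
E
python3 - <<'E'
from h import *
import pickle
a,b=pickle.load(open("ab.pkl","rb"));c=pickle.load(open("w1.pkl","rb"))
for n,k,bs,bc in(("top",b,(165,140,225,215),(260,175,300,220)),("wrist",c,(190,150,300,265),(30,40,130,150))):
    print(n,"clips");segs(k,bs,.06,.08,True)
    print(" neck/shoulder");segs(k,bs,.04,.08,False)
    print(" canister");segs(k,bs,.082,.11,False)
    print(" cap bar");segs(k,bc,.085,.11)
    print(" cap top");segs(k,bc,.058,.11)
    print(" ears");segs(k,bc,.004,.02,True)
E
```

```text
top clips
 n81 px(196,155) rect c(543.7,191.8) 29x21 long@76.3 mean [543.5 190.5  70.6]
 n83 px(183,198) rect c(423.2,221.5) 29x20 long@80.6 mean [422.7 221.1  70.5]
 neck/shoulder
 n503 px(192,179) rect c(483.8,205.4) 90x87 long@1.1 mean [479.2 201.4  54.2]
 canister
 n235 px(188,175) rect c(482.8,207.0) 45x44 long@33.9 mean [481.8 205.7  96.8]
 cap bar
 n117 px(280,194) rect c(429.7,-37.5) 50x15 long@23.5 mean [428.8 -37.5  97. ]
 cap top
 n817 px(279,196) rect c(429.7,-38.4) 88x84 long@-0.1 mean [427.7 -37.5  71.9]
 ears
 n19 px(271,181) rect c(480.9,-15.6) 17x9 long@-52.9 mean [480.9 -15.8   9.5]
 n47 px(286,215) rect c(382.2,-58.7) 25x16 long@-71.5 mean [382.4 -58.    9.1]
wrist clips
 n418 px(268,175) rect c(423.3,223.6) 32x20 long@79.8 mean [422.5 223.1  69.6]
 n361 px(210,246) rect c(542.8,193.1) 32x21 long@79.2 mean [541.9 192.6  69.5]
 neck/shoulder
 n2234 px(239,201) rect c(483.6,208.4) 91x91 long@22.3 mean [472.7 204.9  54.2]
 n35 px(296,260) rect c(524.1,313.1) 15x1 long@-26.4 mean [522.4 313.9  46.3]
 canister
 n1179 px(238,217) rect c(482.6,209.3) 47x46 long@-69.2 mean [479.9 208.7  96. ]
 cap bar
 n713 px(61,95) rect c(428.7,-35.8) 50x16 long@22.0 mean [427.9 -33.9  94.5]
 cap top
 n3888 px(74,95) rect c(428.3,-35.7) 86x86 long@56.7 mean [425.9 -30.3  72.1]
 ears
 n170 px(91,56) rect c(379.5,-52.9) 27x17 long@-78.8 mean [380.9 -55.1   7.7]
 n95 px(121,96) rect c(417.8,2.6) 45x7 long@17.4 mean [414.1   3.   10.5]
 n158 px(96,133) rect c(475.6,-13.4) 26x16 long@-55.8 mean [476.  -15.3   7.7]
```

Request:
play_rows --commands '[[[0.0145, -0.237, -0.13], [0, 0, -0.017]], [[0.0145, -0.237, -0.13], [0, 0, -0.017]], [[0.0145, -0.237, -0.13], [0, 0, -0.017]], [[0.0145, -0.237, -0.13], [0, 0, -0.017]], [[0.0145, -0.237, -0.13], [0, 0, -0.017]], [[0.0145, -0.237, -0.16], [0, 0, -0.017]], [[0.0145, -0.237, -0.2], [0, 0, -0.017]], [[0.0145, -0.237, -0.235], [0, 0, -0.017]], [[0.0145, -0.237, -0.25], [0, 0, -0.017]], [[0.0145, -0.237, -0.25], [0, 0, -0.017]]]'

```text
time_s: 2.65
position: [0.4275, -0.0349, 0.0964]
tcp_rot: [[-0.393, -0.003, -0.919], [0.919, 0.001, -0.393], [0.002, -1.0, 0.003]]
force: [0.2, 1.0, -0.0]
opening: 0.69
```

Request:
play_rows --commands '[[[0, 0, 0], [0, 0, 0]], [[0, 0, 0], [0, 0, 0]], [[0, 0, 0], [0, 0, 0]], [[0, 0, 0], [0, 0, 0]], [[0, 0, 0], [0, 0, 0]], [[0, 0, 0], [0, 0, 0]]]' --gripper 0.0

```text
time_s: 3.4
position: [0.4284, -0.0368, 0.0976]
tcp_rot: [[-0.39, 0.0, -0.921], [0.921, -0.0, -0.39], [-0.0, -1.0, -0.0]]
force: [-0.4, -0.9, 1.0]
opening: 0.18
```

Request:
play_rows --commands '[[[0, 0, 0.03], [0, 0, 0]], [[0, 0, 0.07], [0, 0, 0]], [[0, 0, 0.12], [0, 0, 0]], [[0, 0, 0.15], [0, 0, 0]], [[0.011, 0.05, 0.16], [0, 0, 0.12]], [[0.022, 0.1, 0.16], [0, 0, 0.24]], [[0.033, 0.15, 0.16], [0, 0, 0.367]], [[0.044, 0.2, 0.16], [0, 0, 0.367]], [[0.0545, 0.235, 0.16], [0, 0, 0.367]], [[0.0545, 0.2445, 0.16], [0, 0, 0.367]]]'

```text
time_s: 4.65
position: [0.4827, 0.2096, 0.257]
tcp_rot: [[-0.697, -0.001, -0.717], [0.717, -0.0, -0.697], [0.0, -1.0, 0.0]]
force: [0.9, -0.2, -1.7]
opening: 0.181
```

Request:
play_rows --commands '[[[0, 0, 0], [0, 0, 0]], [[0, 0, 0], [0, 0, 0]], [[0, 0, 0], [0, 0, 0]]]'

```text
time_s: 5.03
position: [0.4826, 0.2067, 0.2576]
tcp_rot: [[-0.694, -0.0, -0.72], [0.72, -0.0, -0.694], [0.0, -1.0, 0.001]]
force: [0.3, 0.4, -1.5]
opening: 0.187
```

```bash
python3 - <<'E'
from h import *
c=snap("wrist","w2.png");d=snap("scene");s=read_state()
print(s["time_s"],s["position"],s["force"],s["opening"])
W=cloud(c)
cv2.imwrite("pics/w2.png",np.hstack([c["frame"],d["frame"][120:,100:350].copy().repeat(1,0)[:264]] if False else [c["frame"],cv2.resize(d["frame"][100:250,150:270],(307,384))])[:,:,::-1][:, :800])
import pickle;pickle.dump((c,d),open("w2.pkl","wb"))
E
```

```text
5.125 [0.48274155 0.2069615  0.25764844] [ 0.20647144  0.47199055 -1.40137931] 0.17935692152088367
```

View pics/w2.png

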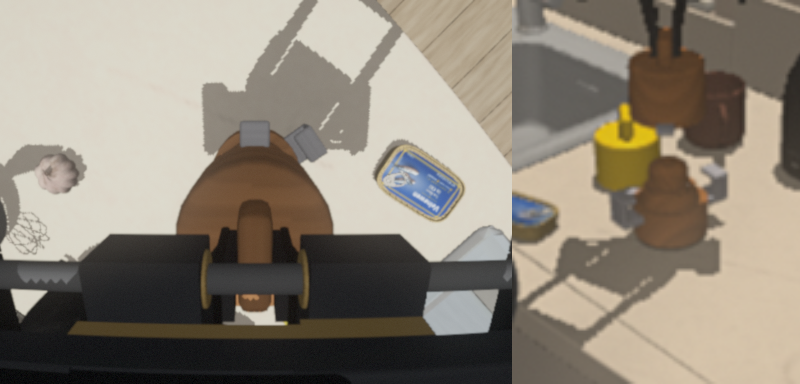

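The cap hangs level from the jaws. The near ear is at (255,133), with a clip at (306,143). I'll check where the cap's centre lies relative to the TCP.

```bash
python3 - <<'E'
from h import *
import pickle
c,d=pickle.load(open("w2.pkl","rb"))
W=cloud(c);s=read_state();p=np.array(s["position"]);R=np.array(s["tcp_rot"]);bx=-R[:,2];jx=R[:,0]
print("bar dir",np.degrees(np.arctan2(bx[1],bx[0])))
def stat(nm,u0,v0,u1,v1,zl,zh):
    q=W[v0:v1,u0:u1].reshape(-1,3);q=q[(q[:,2]>zl)&(q[:,2]<zh)]-p
    print(nm,len(q),"z",(np.median(q[:,2])+p[2]).round(4),"along",np.percentile(q@bx,[1,50,99]).round(4),"across",np.percentile(q@jx,[1,50,99]).round(4))
stat("ear",235,118,275,146,.15,.19)
stat("bar",235,195,275,330,.24,.28)
stat("disc",160,140,350,320,.218,.238)
stat("clip",285,120,330,165,.055,.085)
# circle fit of front skirt edge at disc: per column min along
q=W[140:235,170:345].reshape(-1,3);q=q[(q[:,2]>.16)&(q[:,2]<.215)]-p
A=np.c_[q@bx,q@jx];M=np.c_[2*A,np.ones(len(A))];x=np.linalg.lstsq(M,(A**2).sum(1),rcond=None)[0]
print("skirt circle",x[:2].round(4),np.sqrt(x[2]+x[0]**2+x[1]**2).round(4),len(A))
Q=cloud(d)[100:230,150:270].reshape(-1,3);Q=Q[(Q[:,2]>.165)&(Q[:,2]<.22)&(np.hypot(*(Q[:,:2]-p[:2]).T)<.07)]
A=Q[:,:2];M=np.c_[2*A,np.ones(len(A))];x=np.linalg.lstsq(M,(A**2).sum(1),rcond=None)[0]
print("scene skirt circle",x[:2].round(4),np.sqrt(x[2]+x[0]**2+x[1]**2).round(4),len(A), "tcp",p.round(4))
E
```

```text
bar dir 43.93586415876038
ear 747 z 0.168 along [-0.0596 -0.0519 -0.0439] across [-0.01   -0.0007  0.0092]
bar 2617 z 0.2562 along [-0.025  -0.0118  0.0223] across [-0.0089 -0.0002  0.0081]
disc 8667 z 0.2269 along [-0.0426 -0.0235  0.0019] across [-0.0401 -0.0007  0.0388]
clip 709 z 0.07 along [-0.049  -0.0323 -0.0157] across [0.0383 0.0528 0.0681]
skirt circle [-0.0044 -0.0005] 0.0399 1302
scene skirt circle [0.4793 0.2023] 0.04 555 tcp [0.4827 0.207  0.2576]
```

Request:
play_rows --commands '[[[0, 0, -0.03], [0, 0, 0]], [[0, 0, -0.06], [0, 0, 0]], [[0, 0, -0.075], [0, 0, 0]], [[0, 0, -0.085], [0, 0, 0]], [[0, 0, -0.093], [0, 0, 0]], [[0, 0, -0.1], [0, 0, 0]], [[0, 0, -0.106], [0, 0, 0]], [[0, 0, -0.11], [0, 0, 0]], [[0, 0, -0.11], [0, 0, 0]], [[0, 0, -0.11], [0, 0, 0]]]'

```text
time_s: 6.38
position: [0.4829, 0.2079, 0.1477]
tcp_rot: [[-0.695, 0.0, -0.719], [0.719, 0.0, -0.695], [-0.0, -1.0, -0.0]]
force: [-0.1, 0.3, -0.6]
opening: 0.178
```

Request:
play_rows --commands '[[[0, 0, -0.001], [0, 0, 0]], [[0, 0, -0.002], [0, 0, 0]], [[0, 0, -0.003], [0, 0, 0]], [[0, 0, -0.003], [0, 0, 0]]]'

```text
time_s: 6.88
position: [0.483, 0.2078, 0.1456]
tcp_rot: [[-0.695, 0.001, -0.719], [0.719, 0.0, -0.695], [-0.001, -1.0, -0.001]]
force: [-2.2, -0.5, 7.2]
opening: 0.183
```

Request:
play_rows --commands '[[[0, 0, 0.0005], [0, 0, -0.09]], [[0, 0, 0.0005], [0, 0, -0.18]], [[0, 0, 0.0005], [0, 0, -0.27]], [[0, 0, 0.0005], [0, 0, -0.36]], [[0, 0, 0.0005], [0, 0, -0.45]], [[0, 0, 0.0005], [0, 0, -0.54]], [[0, 0, 0.0005], [0, 0, -0.63]], [[0, 0, 0.0005], [0, 0, -0.72]], [[0, 0, 0.0005], [0, 0, -0.8]], [[0, 0, 0.0005], [0, 0, -0.8]]]'

```text
time_s: 8.12
position: [0.4833, 0.208, 0.1456]
tcp_rot: [[0.031, 0.001, -1.0], [1.0, 0.0, 0.031], [0.0, -1.0, -0.001]]
force: [-0.5, 0.6, 4.1]
opening: 0.181
```

```bash
python3 - <<'E'
from h import *
c=snap("wrist","w3.png");s=read_state();R=np.array(s["tcp_rot"])
print(s["time_s"],s["position"],s["force"],s["moment"],s["opening"],np.degrees(np.arctan2(-R[1,2],-R[0,2])))
segs(c,(150,60,400,330),.064,.078,True)
E
```

```text
8.175 [0.48329502 0.20797453 0.1456195 ] [-0.95003924 -0.21926329  4.34258405] [ 0.07816795  0.12184682 -0.16242862] 0.18089952974057902 -1.7764429296535946
 n1687 px(276,119) rect c(422.9,223.3) 32x20 long@79.9 mean [422.6 223.1  69.9]
```

View pics/w3.png

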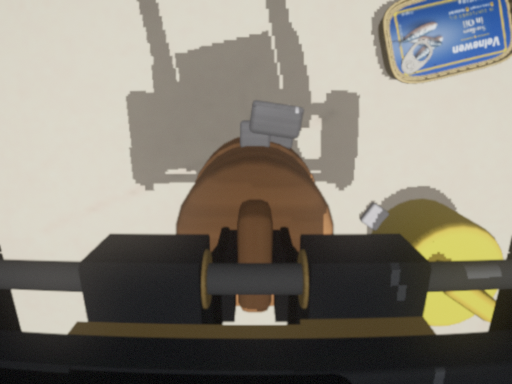

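The ear at (255,133) is sliding under the clip at (276,119). I'll turn further in small steps and watch the moment for the stop.

Request:
play_rows --commands '[[[0, 0, 0], [0, 0, -0.05]], [[0, 0, 0], [0, 0, -0.1]], [[0, 0, 0], [0, 0, -0.15]], [[0, 0, 0], [0, 0, -0.15]]]'

```text
time_s: 8.68
position: [0.4834, 0.2079, 0.1456]
tcp_rot: [[0.179, 0.002, -0.984], [0.984, 0.0, 0.179], [0.001, -1.0, -0.002]]
force: [0.3, 0.1, 4.8]
opening: 0.179
```

```bash
cat > st.py <<'E'
from h import *
s=read_state();R=np.array(s["tcp_rot"])
print(s["time_s"],s["position"],s["force"],s["moment"],s["opening"],np.degrees(np.arctan2(-R[1,2],-R[0,2])))
E
python3 st.py
```

```text
8.675 [0.48338322 0.20794088 0.14562548] [0.30036038 0.10823545 4.83177032] [ 0.06633641  0.02898405 -0.06470066] 0.17856700948118479 -10.335846539890147
```

Request:
play_rows --commands '[[[0, 0, 0], [0, 0, -0.035]], [[0, 0, 0], [0, 0, -0.07]], [[0, 0, 0], [0, 0, -0.1]], [[0, 0, 0], [0, 0, -0.1]]]'

```text
time_s: 9.18
position: [0.4835, 0.208, 0.1456]
tcp_rot: [[0.274, 0.002, -0.962], [0.962, -0.0, 0.274], [0.001, -1.0, -0.002]]
force: [-0.1, 0.2, 5.1]
opening: 0.184
```

```bash
python3 st.py
```

```text
9.175 [0.48347079 0.2080429  0.14563335] [-0.12853091  0.23552613  5.13431247] [0.17153114 0.07514044 0.52234633] 0.1843828249585231 -15.921058747751385
```

The stop shows at about -15°, so in line is about -10.5°. That agrees with the clip edges at -10°. I'll ease back, then release and retreat straight up.

Request:
play_rows --commands '[[[0, 0, 0.0005], [0, 0, 0.05]], [[0, 0, 0.001], [0, 0, 0.09]], [[0, 0, 0.001], [0, 0, 0.09]], [[0, 0, 0.001], [0, 0, 0.09]]]'

```text
time_s: 9.68
position: [0.4824, 0.2078, 0.1457]
tcp_rot: [[0.191, -0.001, -0.982], [0.982, -0.0, 0.191], [-0.0, -1.0, 0.001]]
force: [-0.3, 0.9, -0.7]
opening: 0.181
```

Request:
play_rows --commands '[[[0, 0, 0], [0, 0, 0]], [[0, 0, 0], [0, 0, 0]], [[0, 0, 0], [0, 0, 0]], [[0, 0, 0], [0, 0, 0]], [[0, 0, 0.02], [0, 0, 0]], [[0, 0, 0.06], [0, 0, 0]], [[-0.02, 0, 0.12], [0, 0, 0]], [[-0.05, 0, 0.17], [0, 0, 0]], [[-0.07, 0, 0.2], [0, 0, 0]], [[-0.07, 0, 0.2], [0, 0, 0]]]' --gripper 0.05

```text
time_s: 10.92
position: [0.4127, 0.2082, 0.3486]
tcp_rot: [[0.19, 0.006, -0.982], [0.982, 0.001, 0.19], [0.002, -1.0, -0.005]]
force: [0.0, -0.1, -0.2]
opening: 0.573
```

```bash
python3 st.py; python3 - <<'E'
from h import *
c=snap("wrist","w4.png");d=snap("scene")
cv2.imwrite("pics/w4.png",np.hstack([c["frame"],cv2.resize(d["frame"][130:220,165:237],(307,384))])[:,:,::-1][:, :800])
b=(130,60,400,340)
print("clips");segs(c,b,.064,.078,True)
print("bar");segs(c,b,.135,.155,False)
print("top");segs(c,b,.105,.155,False)
print("ears");segs(c,b,.05,.062,True)
E
```

```text
10.925 [0.41268389 0.20820776 0.34861583] [ 0.02784496 -0.07156632 -0.1873253 ] [-0.03407976  0.00471399 -0.02516608] 0.5726354598930181 -10.942050829296797
clips
 n407 px(267,165) rect c(422.9,223.9) 31x19 long@79.3 mean [422.5 223.7  69.9]
 n148 px(261,259) rect c(548.5,192.5) 32x11 long@72.3 mean [547.7 191.9  70. ]
bar
 n614 px(266,232) rect c(481.7,208.5) 47x15 long@-10.6 mean [480.  208.5 144. ]
top
 n4052 px(265,222) rect c(481.9,208.0) 86x85 long@-55.7 mean [477.5 208.6 119.2]
ears
 n47 px(267,156) rect c(413.9,225.3) 30x1 long@79.3 mean [413.9 225.6  56. ]
 n81 px(264,175) rect c(438.1,216.4) 19x7 long@80.8 mean [438.1 216.7  56.3]
```

View pics/w4.png

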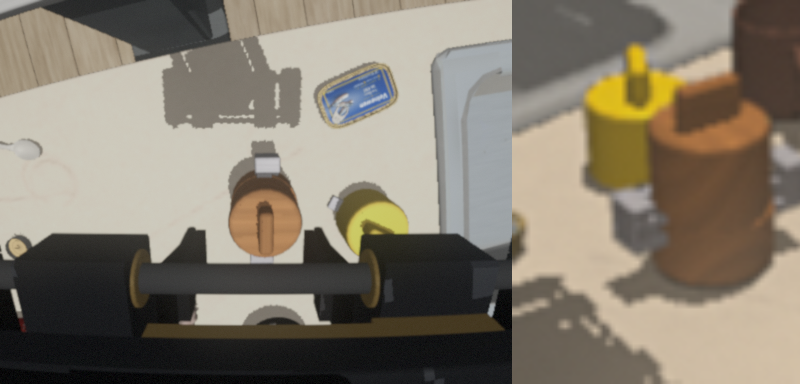

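The cap is seated with its bar top at 0.144 m. The bar lies at -10.6° and the clips at -10.7°, and the ears are under the roofs. Handing in.

```bash
python3 -c "
from rig import *
print(hand_in())"
```

```text
the job is handed in; nothing more can be done
None
```

I put the tall cap over the small canister, seated it on the lower shell and twisted it clockwise under both clips. I then released it, backed the arm clear and handed in at about 11 s.

- **Twist:** I met the stop at about -15° in world axes, then eased back about 5° so the bar lined up with the clips.
- **Alignment:** My last wrist-camera check put the bar at -10.6°. The long edges of the near clip put the line of the clips at about -10.7°.
- **Far clip:** It was partly hidden in that view, so its angle read about 7° off; I gave that reading no weight.
- **Seating:** The bar top measured about 144–145 mm up, as it should be for a fully seated cap. The cap's centre was within about 2 mm of the shell's axis.
- **Forces:** The highest contact reading I saw was about 8 N.
- **Flat cap and small canister:** I never went near the flat cap. The canister cannot be seen under the cap; I take it to be standing because the cap went on without resistance and seated at the right height.

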